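Put the nut away in the push-and-turn tub

ROBOT

A 6-joint arm with a two-finger parallel gripper is mounted at the origin on the work surface; the furniture and walls round the work are solid. World frame = base frame: x ahead of the robot, y to its left, z up, the work surface at z = 0. Lengths are in m, angles in rad, forces in N, time in s.
With the tool pointing down it reaches from about 0.35 to 0.85 m from the base axis. Payload 8.1 kg.
Tool frame: the origin (TCP) lies on the centre line of the jaws, within the pads' length; the fingertips stand 11 mm ahead of it and the grasp point (between the pads) lies 8 mm behind it (tip_reach is the z of the fingertips in the tool frame, in m); z points along the fingers, y is the direction in which the jaws open and shut (so a half turn about z gives the same grasp; the last joint's range is limited). The gripper opens to 93 mm and grips with 3 to 60 N. Pads are 15 mm wide; open, the fingers measure 128 mm over their backs; the gripper's body (75 mm by 188 mm) begins 65 mm behind the grasp point.
Start: joints at [1.183, 0.13, 1.488, -0, 1.523, -0.085], TCP at [0.179, 0.573, 0.23] pointing down, gripper open.
Joint ranges: [-2.96, 2.96], [-0.89, 2.26], [0.02, 2.5], [-1.34, 4.48], [0, 2.73], [-2.66, 2.66]. Speed limits (rad/s): [2.39, 2.39, 2.79, 3.14, 3.14, 3.14].

INTERFACE

Orientations are given as a rotation vector (axis times angle).
In Python, from plant import read_state, read_camera, camera_params, close_job, silhouettes, tip_of, tip_reach gives the robot as it stands.
- The arm moves only by the shell command python3 -m creep 'ROWS' [FORCE]. ROWS is JSON, a list of rows, each a list of 5 numbers: the shift along the tool's x, y, z in m, then the turn about the tool's z in rad, then the closure in counts, from 0 (fully open) to 255 (shut). In form: [[dx, dy, dz, twist, gripper], ...]. A call has 1 to 12 rows; each row shifts and turns the commanded pose from where the row before left it, along the tool's axes as they then stand; what a row does not reach is not made up. A row lasts 1/12 s, in which the tool goes at most 41.7 mm and 7.16 degrees, less where a joint would pass 70% of its speed; a pose out of reach is approached as far as the arm can. A call is refused whole if a number of a shift passes 0.0417 or a number of a turn 0.125, either way. A call with a gripper value outside its range is refused whole. The fingers move at their own pace and stop on an object; FORCE is the grip in N (left out, the last holds). Time passes only in rows, so rows that do not move let the fingers close. It gives the time, the measured TCP pose, the force and the opening at its end, in the units of the state.
- read_state(): the state, without advancing time (a new reading comes with each control period).
- read_camera(name): name is "scene" or "side" or "wrist"; returns the picture (420x560x3 uint8, red, green, blue); there is no depth.
- camera_params(name): a dict with "fov_y" (degrees; the focal length in pixels is half the picture's height over the tangent of half this angle, whatever the lens; pixels are square), "cx", "cy" (the principal point, pixels), "position" and "rotation" of the camera in the world. Camera axes: x right, y down, z forward; pixel columns grow to the right and rows downward; lengths in m; the calibration is good to about 2 mm. The wrist camera is an equidistant fisheye: a pixel r from the principal point sees the ray r / f radians off the axis. A picture is of the moment at which its call begins: read the wrist's pose just before it. camera_params takes no time and is no camera call; for the wrist camera it gives the pose at the moment of the call.
- close_job(): hands the job in, once; it reports no verdict.
Trained networks look in the newest picture that a camera, given by its name, has taken for a name from the list of things; names that differ only in an ending like _2 or _b are one class to them, and where a whole thing is asked for, a point or a joint stands for the part that bears it (a point fixed in the world has none). Each returns a list of dicts, best first, with "confidence" (0 to 1); they miss things now and then, are a little off and sometimes report something else, mostly with a low value. They report only what shows in the picture. A call takes as long as a camera call. They do not tell look-alikes from the thing itself.
- silhouettes(camera, query): "region" (420x560 bool, what is visible of it) and "pixel" ([column, row] in pixels, amid what is visible of it).
- tip_of(camera, query): "pixel" ([column, row] in pixels: a listed point, or the origin of a listed thing).
The state is a dict: "t": time; "q": joint angles; "dq": joint speeds; "joint_torque": joint torques, N m; "tool_pos": TCP position; "orientation": TCP orientation; "force": force on the tool from outside, world axes, zero at the start; "wrist_torque": the same for the moment, N m; "opening": finger opening in m.
Only numpy, scipy, OpenCV 4.12 (cv2) and the standard library are available. Lean on these libraries where they do the work, as an engineer would, in place of code of your own. Each camera call takes 0.05 s, during which the arm holds its last target.

TASK

Open the child-resistant tub: press its cap down hard against the spring and only then, keeping it pressed, turn it anticlockwise until it comes free, never wrenching it against its catch. Lift the cap off, lay it right way up on the rubber mat, and put the loose hexagon nut away in the tub, leaving the other things where they are.

Things in the scene. Friction and masses are not known exactly. Their poses are not given: they have to be found in the camera images.
- tub: Grey plastic parts tub fixed to the table on a square plywood foot (110 x 110 x 16 mm). Body 90 mm in diameter up to 52 mm, above it a neck 60 mm in diameter, closed by the cap. Origin: centre of the underside of the foot, on the table; z up along the tub's axis; yaw varies. Two upright ribs on its side, 62 degrees anticlockwise (from above) of its +x and -x, mark the open position.
- tub_mouth (a point): Centre of the tub's round mouth, 52 mm in diameter, at the rim 86 mm above the table. Smooth inside, inner floor 46 mm below the rim.
- cap: White plastic cap, loose, 0.09 kg: skirt 84 mm in diameter, flat top 30 mm above its lower edge. Origin: centre of the skirt's lower edge, z up. Starts locked on the tub: origin 69 mm above the table on the tub's axis, axes parallel to the tub's. Two wider ribs on the skirt mark its +x and -x. A catch blocks turning and lifting until it is pressed down 6.5 mm or more; clockwise is always blocked.
- cap_bar (a point): Middle of the top of the cap's straight grip bar: 16 mm wide, 70 mm long, standing 24 mm above the flat top (54 mm above the skirt's lower edge). The bar runs along the cap's y, so pinch it along the cap's x. Pressed and turned anticlockwise (from above), the cap passes the catch by 40 degrees; from 45 to 80 degrees it lifts straight off (aim at 62: ribs in line); a stop ends the turn at 83.
- tub_spring (a joint): How far the steel spring washer under the cap's skirt is pressed down, m: 0 up, 0.009 with the cap pressed fully home, where it meets the rim and stops. About 8 N starts it, 16 N presses it fully. It springs back when let go and turns freely with the cap. Catch and stops are plastic: over 120 N of the cap against the tub breaks them.
- mat: Flat black rubber mat, 140 x 140 mm and 4 mm thick, stuck to the table; origin at the centre of its underside, on the table. The cap is to lie on it.
- nut: Loose plain steel hexagon nut, the only nut on the table: 25 mm across flats, 28 mm across corners, 11 mm high, lying flat. Origin: centre of its underside; two of its flats face its own +x and -x (the others every 60 degrees).
- pencil: Bystander: red pencil, 163 mm long, 10 mm thick, lying on the right of the table, pointing roughly away from the robot; origin at the middle of its underside, length along its y.
- screw_clamp: Bystander: small screw clamp, 92 x 138 x 21 mm, lying on its side to the left of the tub; origin at the centre of its underside, length along its y.
- pliers: Bystander: pliers with red sleeves, 56 x 176 x 13 mm, lying behind the tub; origin at the centre of the underside.
Mind the look-alikes: they are no part of the job. Of the things shaped like the cap, the white one is meant.

How it is judged:
On the way, in this order (a step that is already met when the one before it is completed fails the run):
1. the cap is turned past the catch (more than 20 degrees) while it is pressed down at least 5 mm (value of joint tub_spring above 0.005 m and angle between the x axis of cap and the x axis of tub, either way round above 0.35 rad and horizontal distance between cap and tub below 0.01 m), for 0.05 s.
2. the cap is off the tub (horizontal distance between cap and tub above 0.09 m), for 0.1 s.
At the end, for the whole second after the job is handed in: The cap lies flat and right way up on the mat (its centre within 50 mm of the mat's centre, tilt under 0.1 rad), the nut lies inside the tub below its rim, and both are at rest (horizontal distance between cap and mat below 0.05 m and z of cap in the frame of mat between 0 and 0.008 m and angle between cap's own z axis and vertical below 0.1 rad and horizontal distance between nut and tub below 0.03 m and z of nut in the frame of tub between 0.03 and 0.07 m and linear speed of each of cap, nut below 0.02 m/s); the robot touches nothing.
It fails at once if the pencil, screw clamp or pliers is moved more than 40 mm (distance of any of pencil, screw_clamp, pliers from where it was at the start of the episode above 0.04 m).
It fails at once if the cap is wrenched: it bears on the tub with more than 120 N (contact force between cap and tub above 120 N).
It also fails if it takes over 58 s, if anything falls off the work surface, if the arm or the gripper's body presses on something with over 40 N, if the wrist force passes 120 N, or if a joint passes its speed limit or range.

## Working session

There is one attempt and no reset: what is moved stays moved. The work goes in short steps, Python scripts to look and compute and a shell command to move; the robot and the scene stay as the last step left them, time stands still between calls to the robot, and variables do not carry over. Pictures are saved under pics/ and viewed, and the job is handed in when it is done.

```bash
ls; mkdir -p pics
cat > h.py <<'E'
import numpy as np, cv2
from scipy.spatial.transform import Rotation as R
from plant import *
def ray(cam,px,p=None):
    p=p or camera_params(cam)
    f=210/np.tan(np.radians(p["fov_y"]/2))
    d=np.array([px[0]-p["cx"],px[1]-p["cy"]],float)
    if cam=="wrist":
        r=np.hypot(*d); th=r/f
        v=np.array([*(d/max(r,1e-9)*np.sin(th)),np.cos(th)])
    else: v=np.array([d[0]/f,d[1]/f,1.]); v/=np.linalg.norm(v)
    rot=np.array(p["rotation"]); 
    M=rot if rot.shape==(3,3) else R.from_rotvec(rot).as_matrix()
    return np.array(p["position"]),M@v
def onz(cam,px,z,p=None):
    o,d=ray(cam,px,p); return o+d*(z-o[2])/d[2]
def proj(cam,X,p=None):
    p=p or camera_params(cam)
    f=210/np.tan(np.radians(p["fov_y"]/2))
    rot=np.array(p["rotation"]); M=rot if rot.shape==(3,3) else R.from_rotvec(rot).as_matrix()
    c=M.T@(np.array(X)-np.array(p["position"]))
    if cam=="wrist":
        th=np.arctan2(np.hypot(c[0],c[1]),c[2]); u=c[:2]/np.hypot(c[0],c[1])*th*f
    else: u=c[:2]/c[2]*f
    return np.array([p["cx"],p["cy"]])+u
def save(cam,name):
    im=read_camera(cam); cv2.imwrite("pics/"+name,im[:,:,::-1]); return im
E
python3 - <<'E'
from h import *
print(read_state()); 
for c in ["scene","side","wrist"]:
    print(c,camera_params(c)); save(c,c+"0.png")
E
```

```text
pics
{'t': 0.0, 'q': array([ 1.18261507e+00,  1.31126306e-01,  1.48925031e+00,  2.84855729e-05,
        1.52298939e+00, -8.54213624e-02]), 'dq': array([ 0.00033015, -0.00053202,  0.00027437, -0.00132814, -0.00040664,
       -0.00066126]), 'joint_torque': array([ 3.71296517e-05, -5.59846795e+01, -4.91754448e+01,  7.68158538e-02,
        3.55093216e-02, -1.29884670e-04]), 'tool_pos': array([0.17867251, 0.57222274, 0.22862415]), 'orientation': array([-4.73694916e-01, -3.10522507e+00,  2.69697892e-03]), 'force': array([1.16212408, 0.21195995, 0.03703999]), 'wrist_torque': array([-0.00371699, -0.0135425 ,  0.04019878]), 'opening': 0.0926599073081758}
scene {'fov_y': 44.03220629365398, 'cx': 278.48577794055427, 'cy': 212.90822004246297, 'position': array([-0.18217535, -0.4643505 ,  1.05277723]), 'rotation': array([-2.20694971,  1.19695605, -0.45066927])}
side {'fov_y': 52.505733762274176, 'cx': 277.5653344257491, 'cy': 213.9950915970322, 'position': array([ 0.38754443, -0.82816583,  0.68074034]), 'rotation': array([-2.22510161,  0.11094868, -0.03755737])}
wrist {'fov_y': 65.70646984690485, 'cx': 285.02310252677745, 'cy': 211.21434544705355, 'position': array([0.11288934, 0.59333681, 0.38507735]), 'rotation': array([2.36168244, 1.7364466 , 0.21562711])}
```

View pics/scene0.png

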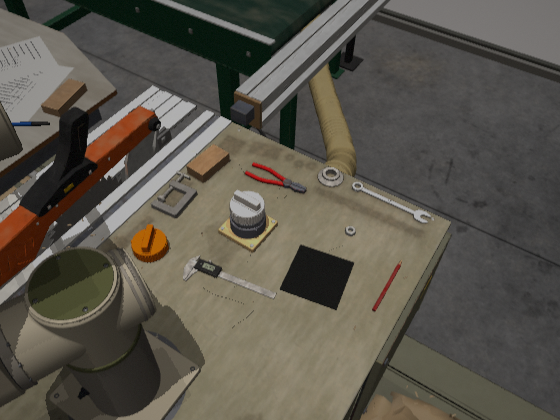

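View pics/side0.png

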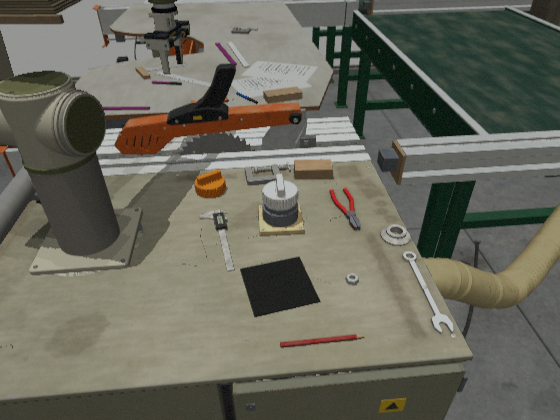

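View pics/wrist0.png

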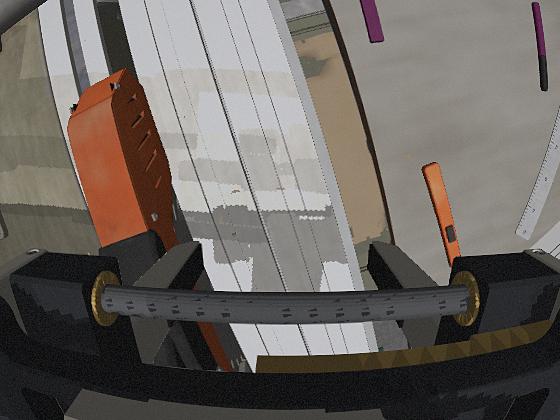

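Run:
```python
from h import *
P={c:camera_params(c) for c in ["scene","side"]}
for q in ["cap_bar","cap","tub","mat","nut","tub_mouth"]:
  for c in ["scene","side"]:
    for r in tip_of(c,q)[:3]:
      z={"cap_bar":.123,"cap":.069,"tub_mouth":.086}.get(q,0)
      print(q,c,np.round(r["pixel"],1),round(r["confidence"],2),onz(c,r["pixel"],z,P[c]).round(4))
print(read_state()["t"])
```

```text
cap_bar scene [148.6 235.7] 0.94 [0.2539 0.1379 0.123 ]
cap_bar scene [247.9 197.4] 0.91 [0.4684 0.0187 0.123 ]
cap_bar side [210.4 172.6] 0.83 [0.2994 0.0771 0.123 ]
cap_bar side [280.  184.5] 0.61 [0.4647 0.0054 0.123 ]
cap scene [247.3 206.4] 0.72 [0.4812 0.0312 0.069 ]
cap scene [150.5 246.5] 0.65 [0.2581 0.1483 0.069 ]
cap side [209.2 186. ] 0.8 [0.2898 0.0996 0.069 ]
cap side [279.5 202. ] 0.71 [0.4634 0.0097 0.069 ]
tub scene [248.4 229.1] 0.59 [0.4672 0.0203 0.    ]
tub side [284.9 216. ] 0.63 [0.4799 0.041  0.    ]
mat scene [318.2 277.2] 0.7 [ 0.4401 -0.2007  0.    ]
mat side [281.8 198.3] 0.7 [0.4799 0.1207 0.    ]
mat side [279.5 285.4] 0.63 [ 0.4424 -0.1992  0.    ]
mat side [280.4 180.3] 0.36 [0.485 0.211 0.   ]
nut scene [351.7 232. ] 0.62 [ 0.6049 -0.2047  0.    ]
nut side [353.  279.3] 0.7 [ 0.6033 -0.1982  0.    ]
tub_mouth side [280.1 180.1] 0.63 [0.472  0.0807 0.086 ]
tub_mouth side [281.9 194.9] 0.57 [0.4699 0.0149 0.086 ]
0.75
```

The scene picture shows the tub with its white cap at (248,210), the orange look-alike at (149,243), the mat at (318,277) and the nut at (351,231). The side picture shows the same things. The gripper starts behind an orange saw, so I'll triangulate the saw's height before moving and refine the poses.

```bash
cat >> h.py <<'E'
def tri(pa,pb,a="scene",b="side"):
    o1,d1=ray(a,pa);o2,d2=ray(b,pb)
    A=np.stack([d1,-d2],1);t=np.linalg.lstsq(A,o2-o1,rcond=None)[0]
    p,q=o1+t[0]*d1,o2+t[1]*d2
    return ((p+q)/2).round(4),np.linalg.norm(p-q).round(4)
E
python3 - <<'E'
from h import *
print("handle",tri((75,112),(225,68)));print("tip",tri((155,122),(295,118)))
for n in ["scene","side"]:
    im=cv2.imread(f"pics/{n}0.png")
    x,y=((205,175),(240,165))[n=="side"]
    cv2.imwrite(f"pics/{n}0z.png",cv2.resize(im[y:y+75,x:x+100],None,fx=8,fy=8,interpolation=cv2.INTER_CUBIC))
print(tri((247.9,197.4),(280,184.5)))
E
```

```text
handle (array([0.3507, 0.411 , 0.2717]), np.float64(0.0135))
tip (array([0.5504, 0.3808, 0.1172]), np.float64(0.0083))
(array([0.4683, 0.019 , 0.1173]), np.float64(0.0075))
```

View pics/scene0z.png

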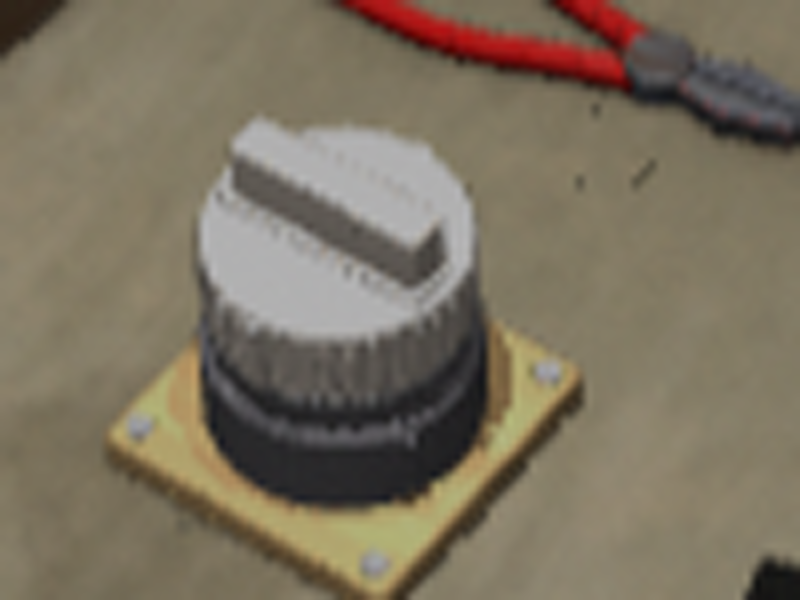

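View pics/side0z.png

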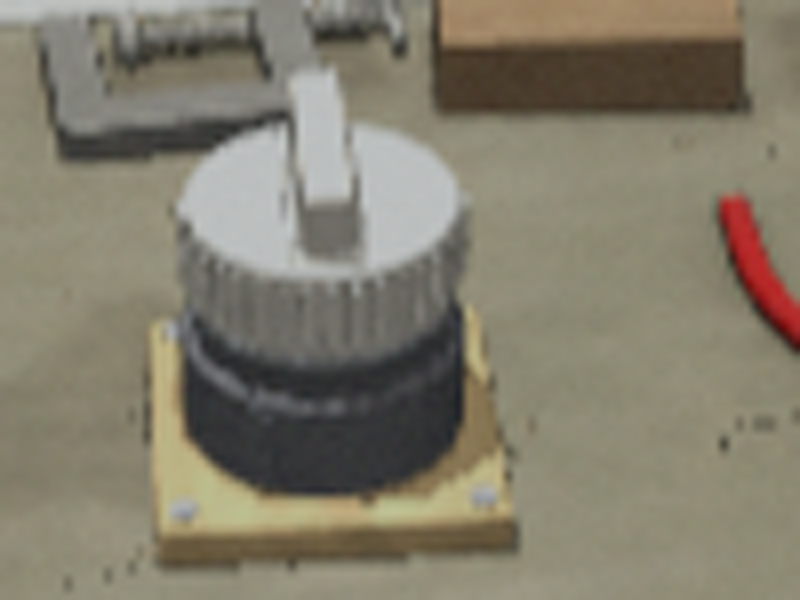

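Run:
```python
from h import *
from scipy.optimize import least_squares
S={c:camera_params(c) for c in("scene","side")}
off={"scene":(205,175),"side":(240,165)}
ob=[("scene",107,437,"f"),("scene",385,600,"f"),("scene",583,375,"f"),("side",158,545,"f"),("side",517,522,"f"),
("scene",260,118,"b"),("scene",232,150,"b"),("scene",443,222,"b"),("scene",418,250,"b"),
("side",290,75,"b"),("side",333,69,"b"),("side",302,203,"b"),("side",357,199,"b")]
px=[(c,np.array([u,v])/8-.06+off[c],k) for c,u,v,k in ob]
def pts(p):
    x,y,a=p; M=np.array([[np.cos(a),-np.sin(a)],[np.sin(a),np.cos(a)]])
    f=lambda l,z:[np.r_[M@np.array(q)+[x,y],z] for q in l]
    return {"f":f([(s*.055,t*.055) for s in(1,-1) for t in(1,-1)],.016),"b":f([(s*.008,t*.035) for s in(1,-1) for t in(1,-1)],.123)}
def res(p,out=False):
    P=pts(p);r=[]
    for c,u,k in px:
        e=[proj(c,X,S[c])-u for X in P[k]]
        e=min(e,key=np.linalg.norm); r.append(e)
    return np.array(r) if out else np.ravel(r)
best=min((least_squares(res,[.467,.015,a],loss="soft_l1") for a in np.radians(range(-90,90,10))),key=lambda s:s.cost)
print(best.x,np.degrees(best.x[2]),best.cost);print(res(best.x,True).round(1))
```

```text
[ 0.46611069  0.01855661 -0.02989545] -1.712882953374494 3.113241573679434
[[-0.5  0.4]
 [ 0.3  0.7]
 [ 1.  -0.1]
 [-0.3 -1.2]
 [-0.1 -0.6]
 [ 0.2 -0.1]
 [-0.4  0. ]
 [ 1.1 -0.2]
 [ 0.2  0.5]
 [-0.4 -0.6]
 [ 0.8 -0.1]
 [-0.  -0.5]
 [-0.  -0.3]]
```

I'll raise the tool first to clear the saw handle, which reaches 0.27 m.

```bash
python3 -m creep '[[0,0,-0.035,0,0],[0,0,-0.035,0,0],[0,0,-0.035,0,0],[0,0,-0.03,0,0],[0,0,0,0,0]]' 20
```

```text
t: 1.17
tool_pos: [0.1796, 0.5745, 0.3732]
orientation: [0.473, 3.103, 0.018]
force: [0.3, 0.1, 1.0]
opening: 0.0929
```

```bash
python3 -m creep '[[-0.028,-0.028,0,0,0],[-0.028,-0.028,0,0,0],[-0.028,-0.028,0,0,0],[-0.028,-0.028,0,0,0],[-0.028,-0.028,0,0,0],[-0.028,-0.028,0,0,0],[-0.028,-0.028,0,0,0],[-0.028,-0.028,0,0,0],[-0.028,-0.028,0,0,0],[-0.028,-0.028,0,0,0],[-0.028,-0.028,0,0,0]]'
```

```text
t: 2.08
tool_pos: [0.3814, 0.1851, 0.3648]
orientation: [0.473, 3.105, 0.001]
force: [1.1, -0.6, 0.8]
opening: 0.0929
```

```bash
python3 -m creep '[[-0.028,-0.028,0,0,0],[-0.028,-0.028,0,0,0],[-0.028,-0.028,0,0,0],[-0.028,-0.028,0,0,0],[0,0,0,0.118,0],[0,0,0,0.118,0],[0,0,0,0.118,0],[0,0,0,0.118,0],[0,0,0,0.118,0],[0,0,0,0.118,0]]'; python3 -m creep '[[0,0,0,0.118,0],[0,0,0,0.118,0],[0,0,0,0.118,0],[0,0,0,0.118,0],[0,0,0,0.118,0],[0,0,0,0,0],[0,0,0,0,0]]'
python3 - <<'E'
from h import *
s=read_state();print(s["t"],s["q"],s["tool_pos"],s["orientation"],s["force"]);print(R.from_rotvec(s["orientation"]).as_matrix().round(3))
save("wrist","w1.png")
E
```

```text
t: 2.92
tool_pos: [0.4546, 0.0465, 0.3645]
orientation: [1.529, 2.744, 0.0]
force: [0.0, 0.6, 0.6]
opening: 0.0926
t: 3.5
tool_pos: [0.4545, 0.0466, 0.3646]
orientation: [2.25, 2.192, 0.0]
force: [-0.1, 0.0, -0.2]
opening: 0.0929
3.5 [-1.01802933e-02 -2.73895455e-01  1.63026101e+00 -2.42905600e-05
  1.78517210e+00  1.61082423e-02] [0.45451602 0.04656669 0.36455411] [2.25041378e+00 2.19200657e+00 3.49874413e-05] [-0.11536099  0.00964546 -0.18094074]
[[ 0.026  1.     0.   ]
 [ 1.    -0.026 -0.   ]
 [-0.     0.    -1.   ]]
```

View pics/w1.png

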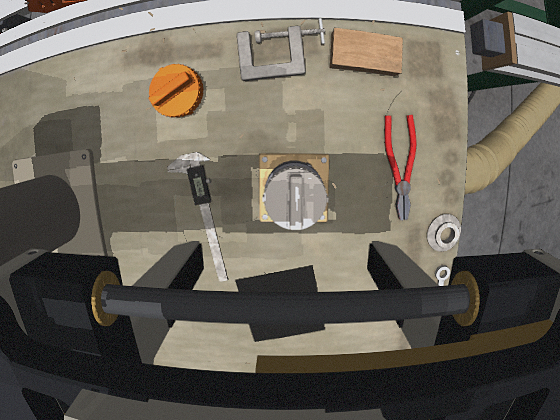

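The wrist view shows the tub at (296,193) with the bar running up and down the picture. I'll measure it here and compare.

Run:
```python
from h import *
im=cv2.imread("pics/w1.png")
cv2.imwrite("pics/w1z.png",cv2.resize(im[145:245,240:350],None,fx=6,fy=6,interpolation=cv2.INTER_CUBIC))
p=camera_params("wrist");print(p)
for q,z in [("cap_bar",.123),("tub",0),("nut",0),("mat",0.004),("cap",.069)]:
    for r in tip_of("wrist",q)[:2]: print(q,np.round(r["pixel"],1),round(r["confidence"],2),onz("wrist",r["pixel"],z,p).round(4))
x,y,a=.4661,.0186,-.03
for t in (-.035,.035):
  for s in(-.008,.008):
    print(proj("wrist",[x+s-np.sin(a)*t,y+t,.123],p).round(1))
```

```text
{'fov_y': 65.70646984690485, 'cx': 285.02310252677745, 'cy': 211.21434544705355, 'position': array([0.45572769, 0.11547208, 0.5209461 ]), 'rotation': array([ 2.89039651, -0.03734695, -0.00600655])}
cap_bar [293.8 203.4] 0.84 [0.464  0.0233 0.123 ]
cap_bar [166.3  88. ] 0.6 [0.3074 0.1775 0.123 ]
nut [282.4  50.6] 0.24 [0.4545 0.2447 0.    ]
mat [282.2 306.1] 0.73 [ 0.442  -0.1961  0.004 ]
cap [181.   89.3] 0.79 [0.3097 0.1815 0.069 ]
cap [294.7 195.2] 0.59 [0.4667 0.0227 0.069 ]
[289.  233.6]
[301.4 233.3]
[289.4 179.7]
[302.3 179.4]
```

View pics/w1z.png

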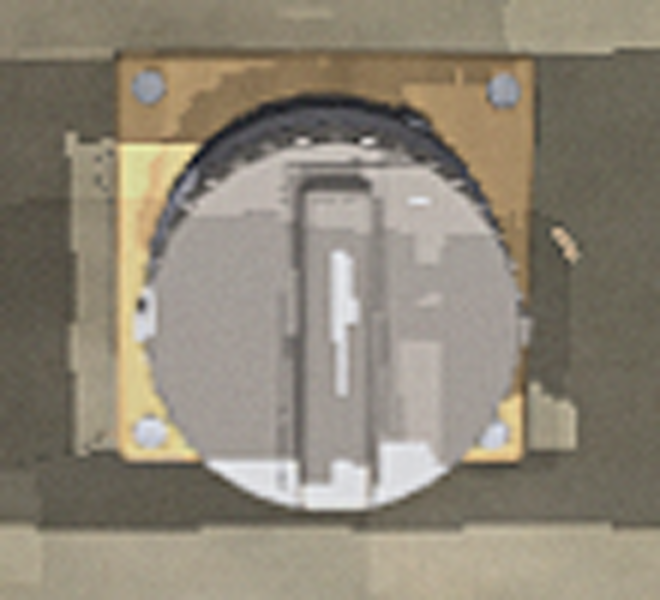

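Run:
```python
from h import *
p=camera_params("wrist")
for u,v in [(118,57),(535,57),(120,460),(522,460)]:
    print(onz("wrist",(240+u/6,145+v/6),.016,p).round(4))
print("bar");
for u,v in [(303,188),(372,188),(303,500),(372,500)]: print(onz("wrist",(240+u/6,145+v/6),.123,p).round(4))
print("top circle l,r,bottom");
for u,v in [(150,310),(520,310),(335,508)]: print(onz("wrist",(240+u/6,145+v/6),.099,p).round(4))
```

```text
[0.415  0.0781 0.016 ]
[0.5232 0.0753 0.016 ]
[ 0.4107 -0.0303  0.016 ]
[ 0.5195 -0.0334  0.016 ]
bar
[0.4607 0.0577 0.123 ]
[0.4749 0.0573 0.123 ]
[ 0.459  -0.0094  0.123 ]
[ 0.4738 -0.0098  0.123 ]
top circle l,r,bottom
[0.4265 0.028  0.099 ]
[0.5085 0.0257 0.099 ]
[ 0.4664 -0.019   0.099 ]
```

```bash
python3 -m creep '[[-0.0253,0.0132,0,0,0],[0,0,0.04,0,0],[0,0,0.04,0,0],[0,0,0.04,0,0],[0,0,0.04,0,0],[0,0,0.04,0,0],[0,0,0,0,0],[0,0,0,0,0]]'
python3 - <<'E'
from h import *
save("wrist","w2.png");save("side","s2.png")
s=read_state();print(s["t"],s["tool_pos"],s["orientation"])
E
```

```text
t: 4.47
tool_pos: [0.4651, 0.021, 0.1631]
orientation: [-2.251, -2.186, 0.005]
force: [0.3, -0.9, 0.2]
opening: 0.0928
4.5667 [0.46855061 0.02080463 0.16759038] [2.25231722 2.18651602 0.00358171]
```

View pics/w2.png

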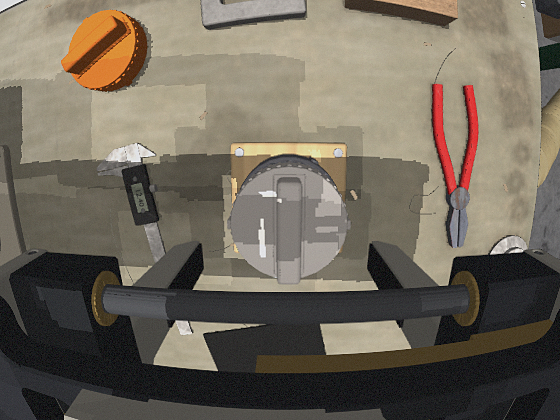

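View pics/s2.png

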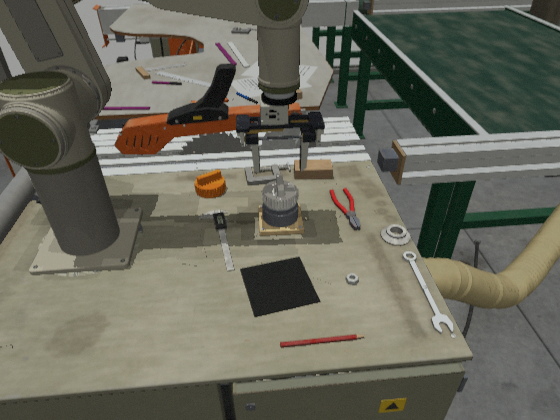

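The bar is at (289,230), close to central between the fingers. I'll descend, then close gently.

```bash
python3 - <<'E'
from h import *
p=camera_params("wrist");s=read_state();print(s["tool_pos"])
print(proj("wrist",[s["tool_pos"][0],s["tool_pos"][1],.123],p), onz("wrist",(289.5,187),.123,p),onz("wrist",(288,283),.123,p))
E
python3 -m creep '[[0,0,0.02,0,0],[0,0,0.02,0,0],[0,0,0.01,0,0],[0,0,0,0,100],[0,0,0,0,180],[0,0,0,0,230],[0,0,0,0,230],[0,0,0,0,230],[0,0,0,0,230],[0,0,0,0,230]]' 20
```

```text
[0.46855061 0.02080463 0.16759038]
[285.97900331 237.01237675] [0.4717211  0.05378141 0.123     ] [ 0.46897041 -0.01284091  0.123     ]
t: 5.4
tool_pos: [0.4672, 0.0209, 0.1151]
orientation: [2.254, 2.188, 0.001]
force: [1.0, -0.2, -0.1]
opening: 0.0506
```

```bash
python3 -m creep '[[0,0.001,0,0,240],[0,0,0,0,240],[0,0,0,0,240],[0,0,0,0,240],[0,0,0,0,240],[0,0,0,0,240],[0,0,0,0,240],[0,0,0,0,240]]' 20; python3 -c "
from h import *
s=read_state();print(s['force'],s['wrist_torque'],s['tool_pos'],s['opening'])"
```

```text
t: 6.07
tool_pos: [0.4679, 0.0209, 0.1146]
orientation: [-2.254, -2.188, 0.0]
force: [-0.1, -0.0, 0.6]
opening: 0.016
[-0.06728616 -0.01361433  0.60591192] [-0.08391373  0.13275632  0.01402583] [0.46788993 0.0208805  0.11457001] 0.016047543464649257
```

```bash
python3 -m creep '[[0,0,0,0,250],[0,0,0,0,250],[0,0,0.003,0,250],[0,0,0.003,0,250],[0,0,0.002,0,250],[0,0,0,0,250],[0,0,0,0,250]]' 60; python3 -c "
from h import *
s=read_state();print(s['force'],s['wrist_torque'],s['tool_pos'],s['opening'])"
```

```text
t: 6.65
tool_pos: [0.4682, 0.0209, 0.1078]
orientation: [2.254, 2.188, 0.0]
force: [-6.7, -0.5, 12.7]
opening: 0.0153
[-6.74095999 -0.53628322 12.70289578] [-0.04940347  1.47604386 -0.02191332] [0.46816336 0.02085347 0.10784796] 0.01534818999804961
```

```bash
python3 -m creep '[[0,-0.0005,0.002,0,250],[0,0,0.002,0,250],[0,0,0,0,250],[0,0,0,0,250],[0,0,0,0,250]]' 60; python3 -c "
from h import *
s=read_state();print(s['force'],s['wrist_torque'],s['tool_pos'],s['opening'])"
```

```text
t: 7.07
tool_pos: [0.4681, 0.0209, 0.1055]
orientation: [2.254, 2.187, 0.001]
force: [-12.2, 0.4, 25.2]
opening: 0.0157
[-12.16195996   0.42528608  25.16437662] [0.03112205 2.45550822 0.00574651] [0.46813752 0.02086168 0.10552372] 0.015748860239393273
```

```bash
python3 -m creep '[[0,-0.0012,0.0005,0,250],[0,0,0,0,250],[0,0,0,-0.05,250],[0,0,0,-0.05,250],[0,0,0,-0.05,250],[0,0,0,0,250]]' 60; python3 -c "
from h import *
s=read_state();print(s['force'],s['wrist_torque'],s['tool_pos'],s['opening'],R.from_rotvec(s['orientation']).as_matrix()[:,1])"
```

```text
t: 7.57
tool_pos: [0.4683, 0.021, 0.1055]
orientation: [2.078, 2.352, 0.004]
force: [-6.3, 0.0, 23.5]
opening: 0.0157
[-6.25978540e+00  7.11874902e-04  2.34762905e+01] [0.15470713 1.47435289 0.02038948] [0.46830005 0.0209567  0.10549218] 0.015696949695419765 [0.99239628 0.12300735 0.00433817]
```

```bash
python3 -m creep '[[0,0,0,-0.085,250],[0,0,0,-0.085,250],[0,0,0,-0.085,250],[0,0,0,-0.085,250],[0,0,0,-0.085,250],[0,0,0,0,250],[0,0,0,0,250]]' 60; python3 -c "
from h import *
s=read_state();print(s['force'],s['wrist_torque'],s['tool_pos'],s['opening'],R.from_rotvec(s['orientation']).as_matrix()[:,1])"
```

```text
t: 8.15
tool_pos: [0.4689, 0.0213, 0.1056]
orientation: [1.538, 2.734, 0.005]
force: [-2.6, 3.0, 19.7]
opening: 0.0152
[-2.61562818  2.96350752 19.6615889 ] [0.44740818 0.72354366 0.07406087] [0.46893876 0.02131661 0.10555975] 0.015239134254498379 [0.85468242 0.51912358 0.0053542 ]
```

```bash
python3 -m creep '[[0,0,0,-0.085,250],[0,0,0,-0.085,250],[0,0,0,-0.085,250],[0,0,0,-0.085,250],[0,0,0,-0.085,250],[0,0,0,-0.085,250],[0,0,0,0,250],[0,0,0,0,250]]' 60; python3 -c "
from h import *
s=read_state();print(s['force'],s['wrist_torque'],s['tool_pos'],s['opening'],R.from_rotvec(s['orientation']).as_matrix()[:,1])
save('wrist','w3.png');im=save('side','s3.png')
cv2.imwrite('pics/s3z.png',cv2.resize(im[150:240,230:350,::-1],None,fx=6,fy=6,interpolation=cv2.INTER_CUBIC))"
```

```text
t: 8.82
tool_pos: [0.4693, 0.022, 0.1056]
orientation: [0.798, 3.032, 0.006]
force: [-1.0, 6.5, 18.8]
opening: 0.0154
[-0.96819004  6.45634616 18.78460386] [1.27026442 0.27756896 0.07780598] [0.46934719 0.02203802 0.10564654] 0.015427128577362647 [0.4923988  0.87035504 0.00505222]
```

View pics/w3.png

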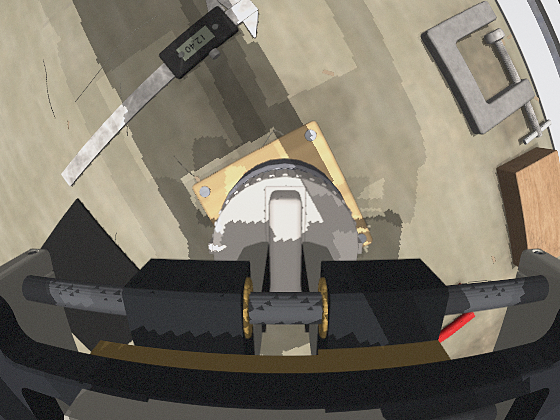

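View pics/s3z.png

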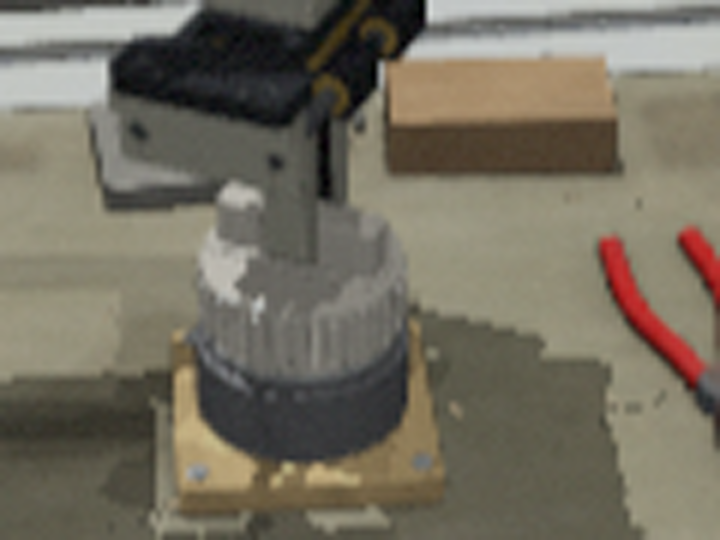

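The cap and bar followed the jaws to about 62°. The bar at (286,230) is still aligned between the fingers and the foot looks rotated. Now I'll lift.

```bash
python3 -m creep '[[0,0,-0.004,0,250],[0,0,-0.004,0,250],[0,0,-0.004,0,250],[0,0,-0.004,0,250],[0,0,-0.004,0,250],[0,0,0,0,250]]' 60; python3 -c "
from h import *
s=read_state();print(s['force'],s['wrist_torque'],s['tool_pos'],s['opening'])"
```

```text
t: 9.42
tool_pos: [0.467, 0.021, 0.1228]
orientation: [0.801, 3.036, 0.001]
force: [2.9, -0.2, 1.2]
opening: 0.0153
[ 2.91959991 -0.15387727  1.20146173] [ 0.35752976 -0.68675234  0.03089425] [0.46699658 0.02102238 0.12275196] 0.015325276081484845
```

```bash
python3 -m creep '[[0,0,-0.035,0,250],[0,0,-0.035,0,250],[-0.0143,-0.034,0,0,250],[-0.0143,-0.034,0,0,250],[-0.0143,-0.034,0,0,250],[-0.0143,-0.034,0,0,250],[-0.0143,-0.034,0,0,250],[-0.0143,-0.034,0,0,250],[0,0,0,0,250],[0,0,0,0,250]]' 60; python3 -c "
from h import *
s=read_state();print(s['force'],s['wrist_torque'],s['tool_pos'],s['opening'])
save('wrist','w4.png');save('scene','c4.png')
p=camera_params('scene')
for r in tip_of('scene','mat')[:2]+silhouettes('scene','mat')[:2]: print(r['pixel'],r['confidence'],onz('scene',r['pixel'],.004,p))
p=camera_params('wrist')
for r in tip_of('scene','nut')[:2]:print(r['pixel'],r['confidence'],onz('scene',r['pixel'],0))
"
```

```text
t: 10.25
tool_pos: [0.4391, -0.2003, 0.1912]
orientation: [-0.807, -3.034, -0.001]
force: [0.5, 0.0, -1.0]
opening: 0.0158
[ 4.86548726e-01  6.59575311e-05 -9.80038056e-01] [-0.01940677  0.00224551 -0.02043044] [ 0.43907964 -0.20034283  0.1912008 ] 0.0157660678848007
[319.5, 277.0] 0.56 [ 0.4399521  -0.20404983  0.004     ]
[317.0, 277.4] 0.87 [ 0.43571452 -0.1996375   0.004     ]
[243.2, 225.8] 0.59 [0.46611407 0.03562863 0.004     ]
```

View pics/w4.png

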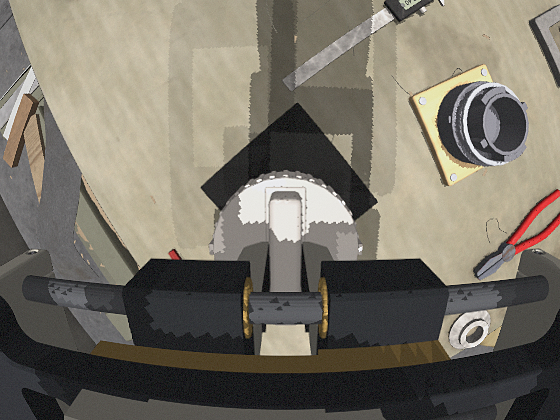

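View pics/c4.png

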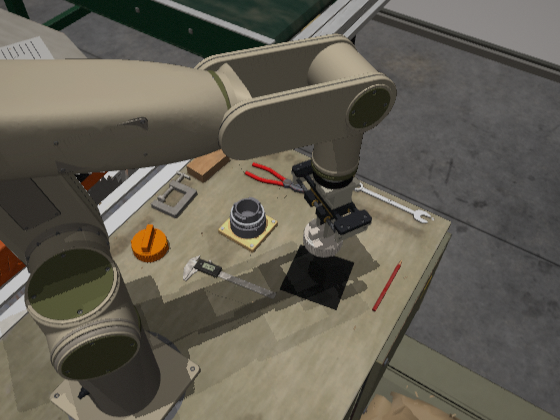

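The cap is in the grip above the mat and the tub is open at (247,218) in the scene view. Lowering it now.

```bash
python3 -m creep '[[0,0,0.035,0,250],[0,0,0.035,0,250],[0,0,0.035,0,250],[0,0,0.027,0,250],[0,0,0.004,0,250],[0,0,0.003,0,250],[0,0,0.002,0,250],[0,0,0,0,250],[0,0,0,0,250]]' 60; python3 -c "
from h import *
s=read_state();print(s['force'],s['wrist_torque'],s['tool_pos'],s['opening'])
save('side','s5.png')"
```

```text
t: 11.25
tool_pos: [0.4418, -0.1996, 0.0532]
orientation: [0.8, 3.035, -0.001]
force: [0.7, -0.1, -0.1]
opening: 0.0152
[ 0.67012991 -0.12093037 -0.12787882] [ 0.01123197  0.03438595 -0.01261442] [ 0.44182017 -0.19955371  0.0532382 ] 0.01522033121501546
```

View pics/s5.png

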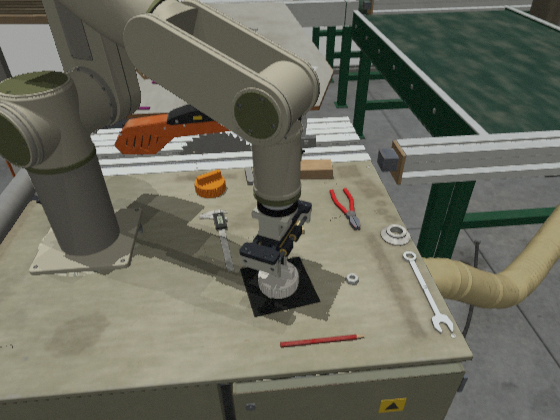

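```bash
python3 -m creep '[[0,0,0.002,0,250],[0,0,0.001,0,250],[0,0,0.001,0,250],[0,0,0,0,250],[0,0,0,0,250]]' 60; python3 -c "
from h import *
s=read_state();print(s['force'],s['wrist_torque'],s['tool_pos'],s['opening'])"
```

```text
t: 11.72
tool_pos: [0.442, -0.1995, 0.0496]
orientation: [0.8, 3.034, -0.001]
force: [-1.5, 3.2, 13.0]
opening: 0.0156
[-1.50684848  3.22550953 12.98847717] [0.54568989 0.71099164 0.04698463] [ 0.44203424 -0.19953214  0.04964227] 0.015624779053739974
```

Contact with 13 N. Releasing and lifting.

```bash
python3 -m creep '[[0,0,-0.0005,0,140],[0,0,0,0,140],[0,0,0,0,140],[0,0,0,0,140],[0,0,-0.01,0,140],[0,0,-0.02,0,140],[0,0,-0.035,0,140],[0,0,-0.035,0,140],[0,0,0,0,140]]' 20; python3 -c "
from h import *
s=read_state();print(s['force'],s['wrist_torque'],s['tool_pos'],s['opening'])
im=save('side','s6.png');cv2.imwrite('pics/s6z.png',cv2.resize(im[225:330,220:380,::-1],None,fx=5,fy=5,interpolation=cv2.INTER_CUBIC))"
```

```text
t: 12.47
tool_pos: [0.4439, -0.201, 0.1559]
orientation: [0.799, 3.027, -0.005]
force: [-0.6, -0.7, 0.6]
opening: 0.042
[-0.59436582 -0.67428395  0.55548397] [-0.07013589  0.00965247  0.0311569 ] [ 0.4439246  -0.20100852  0.15591949] 0.04202959340531279
```

View pics/s6z.png

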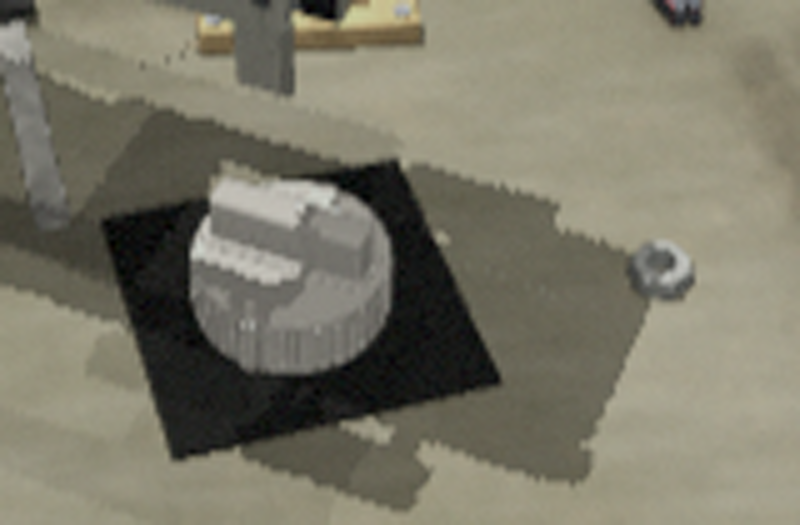

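The cap lies flat, well within the mat. Next I'll move so the wrist camera sees the nut.

```bash
python3 -m creep '[[-0.033,0.007,0,0,140],[-0.033,0.007,0,0,140],[-0.033,0.007,0,0,140],[-0.033,0.007,0,0,140],[-0.033,0.007,0,0,140],[0,0,0,0.108,140],[0,0,0,0.108,140],[0,0,0,0.108,140],[0,0,0,0.108,140],[0,0,0,0.108,140],[0,0,0,0.108,140]]'; python3 -m creep '[[0,0,0,0.108,140],[0,0,0,0.108,140],[0,0,0,0.108,140],[0,0,0,0.108,140],[0,0,0,0,140],[0,0,0,0,140]]'; python3 -c "
from h import *
s=read_state();print(s['t'],s['force'],s['tool_pos'],R.from_rotvec(s['orientation']).as_matrix().round(3))
im=save('wrist','w7.png')
p=camera_params('wrist')
for r in tip_of('wrist','nut')[:3]: print(r['pixel'],r['confidence'],onz('wrist',r['pixel'],0,p))
for r in silhouettes('wrist','nut')[:2]: print(r['pixel'],r['confidence'],r['region'].sum(),onz('wrist',r['pixel'],0.008,p))
"
```

```text
t: 13.43
tool_pos: [0.6004, -0.2495, 0.1463]
orientation: [-1.732, -2.618, 0.0]
force: [-0.1, 0.4, 0.2]
opening: 0.0416
t: 13.93
tool_pos: [0.6005, -0.2496, 0.1467]
orientation: [-2.244, -2.196, 0.001]
force: [-0.4, -1.0, -0.6]
opening: 0.0418
13.9333 [-0.37113538 -0.99088711 -0.6308996 ] [ 0.60054641 -0.2495797   0.14672364] [[ 0.022  1.    -0.001]
 [ 1.    -0.022  0.001]
 [ 0.001 -0.001 -1.   ]]
[284.7, 150.2] 0.98 [ 0.60042768 -0.19986101  0.        ]
```

View pics/w7.png

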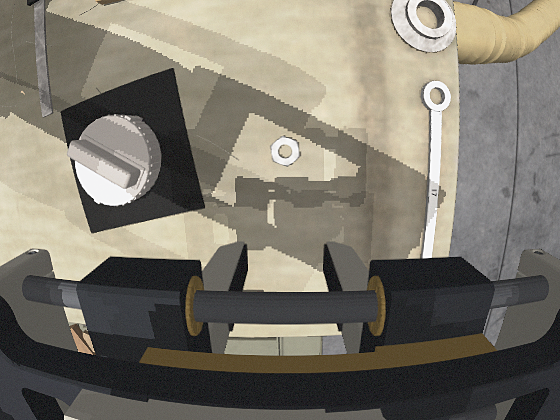

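The nut is clear at (285,151). I'll zoom in for its yaw.

```bash
python3 -c "
from h import *
im=cv2.imread('pics/w7.png');cv2.imwrite('pics/w7z.png',cv2.resize(im[126:176,255:315],None,fx=12,fy=12,interpolation=cv2.INTER_CUBIC))"
```

```text
(no output)
```

View pics/w7z.png

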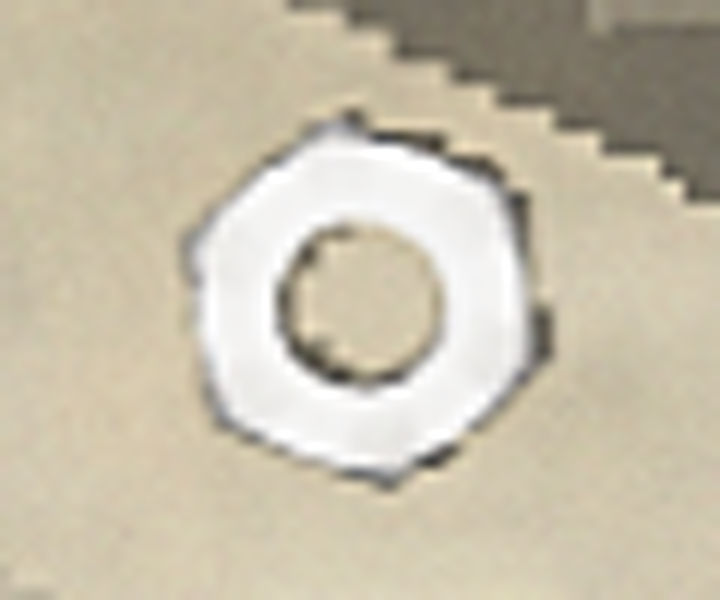

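```bash
python3 -c "
from h import *
p=camera_params('wrist')
W=np.array([onz('wrist',(255+u/12,126+v/12),.0085,p)[:2] for u,v in [(190,250),(340,122),(515,190),(540,350),(390,480),(218,418)]])
c=W.mean(0);d=W-c;print(c,np.hypot(*d.T)*1000)
a=np.arctan2(d[:,1],d[:,0]);print(np.degrees(a), 'corner dir mod60',np.degrees(np.angle(np.exp(6j*a).mean()))/6)
s=read_state();print(s['tool_pos'])
print(onz('wrist',(255+360/12,126+300/12),.0095,p))
"
```

```text
[ 0.60145084 -0.20034439] [13.79159989 13.7495228  14.0901398  13.67797996 13.72423546 14.2389407 ]
[ 162.04020677   96.70112001   35.82329676  -16.71283835  -83.48091608
 -142.91503151] corner dir mod60 -21.45766126699226
[ 0.60088819 -0.24971256  0.14727112]
[ 0.60104535 -0.20014382  0.0095    ]
```

```bash
python3 -m creep '[[0,0,0,-0.0855,140],[0,0,0,-0.0855,140],[0.0244,0.0042,0,0,140],[0.0244,0.0041,0,0,140],[0,0,0.035,0,140],[0,0,0.035,0,140],[0,0,0.03,0,140],[0,0,0.018,0,140],[0,0,0.008,0,140],[0,0,0,0,140],[0,0,0,0,140]]'; python3 -c "
from h import *
s=read_state();print(s['t'],s['force'],s['tool_pos'],R.from_rotvec(s['orientation']).as_matrix()[:,1].round(3))
im=save('side','s8.png');cv2.imwrite('pics/s8z.png',cv2.resize(im[225:330,280:440,::-1],None,fx=5,fy=5,interpolation=cv2.INTER_CUBIC))"
```

```text
t: 15.0
tool_pos: [0.6026, -0.2005, 0.0223]
orientation: [2.052, 2.378, 0.0]
force: [0.7, -0.2, 0.1]
opening: 0.0419
15.0 [ 0.72403968 -0.17763518  0.06205269] [ 0.60258544 -0.20051207  0.02231398] [0.989 0.146 0.   ]
```

View pics/s8z.png

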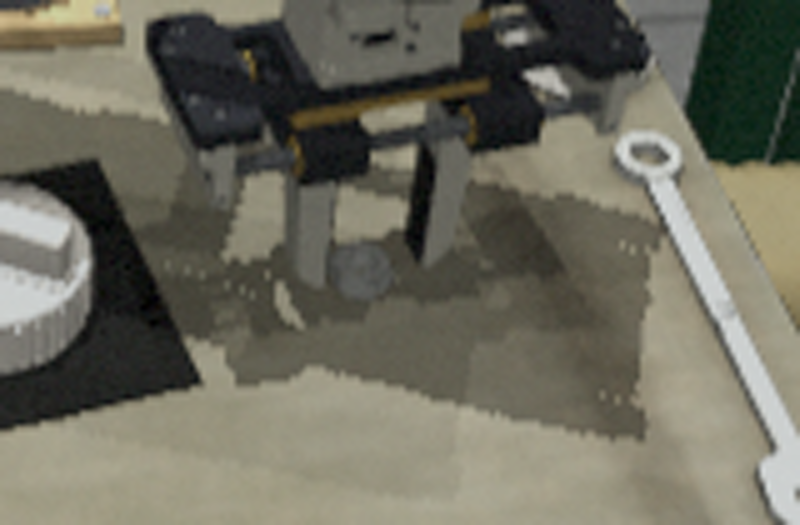

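The nut is between the fingers. Lowering and closing gently.

```bash
python3 -m creep '[[0,-0.001,0.004,0,140],[0,0,0.003,0,140],[0,0,0,0,200],[0,0,0,0,230],[0,0,0,0,230],[0,0,0,0,230],[0,0,0,0,230],[0,0,0,0,230],[0,0,0,0,230]]' 30; python3 -c "
from h import *
s=read_state();print(s['t'],s['force'],s['tool_pos'],s['opening'])"
```

```text
t: 15.8
tool_pos: [0.6014, -0.2005, 0.015]
orientation: [2.053, 2.377, 0.0]
force: [-0.5, 0.5, 2.5]
opening: 0.0235
15.8 [-0.46747108  0.54767903  2.45577897] [ 0.60141506 -0.20051643  0.01495418] 0.023520398109780166
```

```bash
python3 -m creep '[[0,0,0,0,230],[0,0,0,0,230],[0,0,-0.015,0,230],[0,0,-0.03,0,230],[0,0,-0.03,0,230],[0,0,0,0,230],[0,0,0,0,230]]' 30; python3 -c "
from h import *
s=read_state();print(s['t'],s['force'],s['tool_pos'],s['opening'])
im=save('side','s9.png');cv2.imwrite('pics/s9z.png',cv2.resize(im[185:290,280:440,::-1],None,fx=5,fy=5,interpolation=cv2.INTER_CUBIC))"
```

```text
t: 16.38
tool_pos: [0.6033, -0.2013, 0.0935]
orientation: [2.05, 2.373, 0.003]
force: [-0.5, -0.2, -0.4]
opening: 0.0241
16.3833 [-0.50135814 -0.16169269 -0.40135248] [ 0.60334087 -0.20134841  0.09351746] 0.024132362367225404
```

View pics/s9z.png

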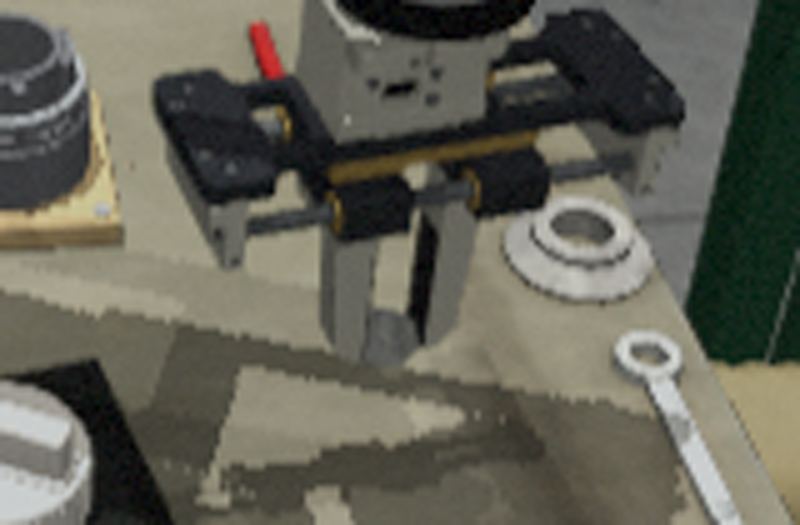

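The nut is held between the fingertips. Carrying it over the tub.

```bash
python3 -m creep '[[0,0,-0.035,0,230],[0,0,-0.035,0,230],[0.0341,-0.0144,0,0,230],[0.0341,-0.0144,0,0,230],[0.0341,-0.0144,0,0,230],[0.0341,-0.0144,0,0,230],[0.0341,-0.0144,0,0,230],[0.0341,-0.0144,0,0,230],[0.0341,-0.0144,0,0,230],[0,0,0,0,230],[0,0,0,0,230],[0,0,0,0,230]]' 30; python3 -c "
from h import *
s=read_state();print(s['t'],s['force'],s['tool_pos'],s['opening'])
save('wrist','w10.png')
im=save('side','s10.png');cv2.imwrite('pics/s10z.png',cv2.resize(im[135:240,200:360,::-1],None,fx=5,fy=5,interpolation=cv2.INTER_CUBIC))"
```

```text
t: 17.43
tool_pos: [0.4664, 0.021, 0.1589]
orientation: [-2.052, -2.378, 0.002]
force: [0.2, 0.8, -0.2]
opening: 0.0244
17.4333 [ 0.16659533  0.8438496  -0.15138652] [0.46637103 0.02098616 0.15891678] 0.024365781941425923
```

View pics/s10z.png

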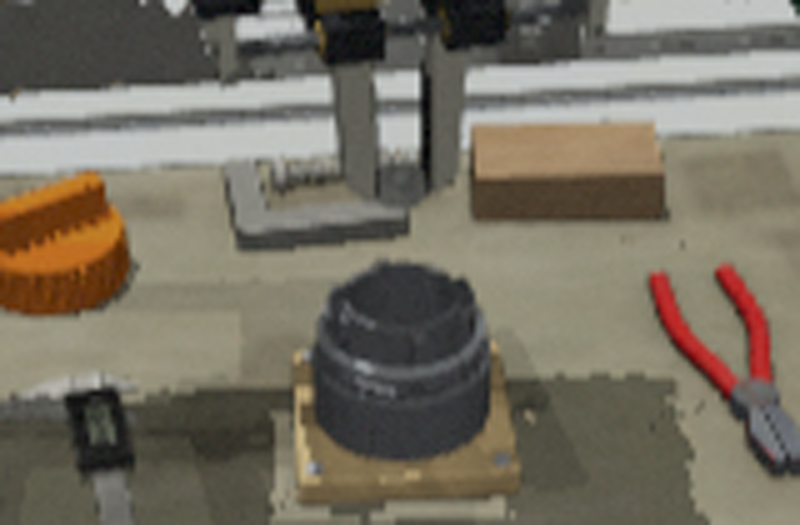

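View pics/w10.png

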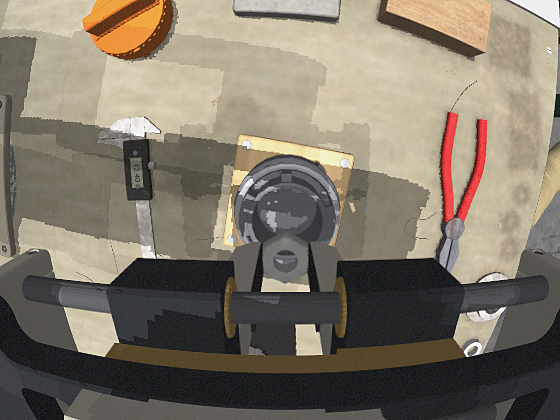

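```bash
python3 -m creep '[[0,0.001,0.025,0,230],[0,0,0.02,0,230],[0,0,0.008,0,230],[0,0,0.004,0,230],[0,0,0,0,230],[0,0,0,0,230],[0,0,0,0,230]]' 30; python3 -c "
from h import *
s=read_state();print(s['t'],s['force'],s['tool_pos'],s['opening'])
im=save('side','s11.png');cv2.imwrite('pics/s11z.png',cv2.resize(im[135:240,200:360,::-1],None,fx=5,fy=5,interpolation=cv2.INTER_CUBIC))"
```

```text
t: 18.12
tool_pos: [0.4687, 0.0209, 0.1039]
orientation: [2.053, 2.376, 0.002]
force: [0.2, 0.0, -0.1]
opening: 0.0236
18.1167 [ 0.23868962  0.00868213 -0.10505715] [0.46872422 0.02092035 0.10389434] 0.023636424870478002
```

View pics/s11z.png

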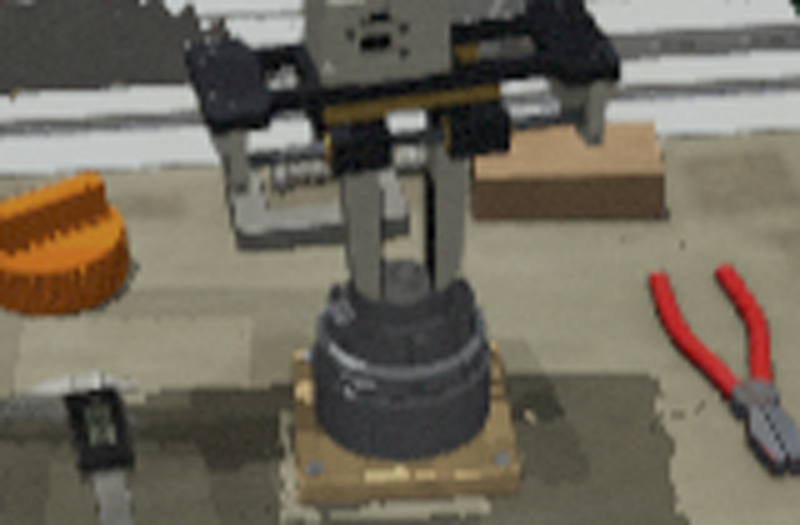

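The nut is centred just above the mouth at about (405,280) in the crop. Releasing it.

```bash
python3 -m creep '[[0,-0.001,0.002,0,230],[0,0,0,0,230],[0,0,0,0,120],[0,0,0,0,120],[0,0,0,0,120],[0,0,0,0,120],[0,0,0,0,120],[0,0,-0.03,0,120],[0,0,-0.035,0,120],[0,0,-0.035,0,120],[0,0,0,0,120]]' 30; python3 -c "
from h import *
s=read_state();print(s['t'],s['force'],s['tool_pos'],s['opening'])
save('wrist','w12.png');save('scene','c12.png')
im=save('side','s12.png');cv2.imwrite('pics/s12z.png',cv2.resize(im[135:240,200:360,::-1],None,fx=5,fy=5,interpolation=cv2.INTER_CUBIC))"
```

```text
t: 19.08
tool_pos: [0.4705, 0.0208, 0.2085]
orientation: [2.048, 2.371, 0.011]
force: [0.4, -0.9, 0.5]
opening: 0.0493
19.0833 [ 0.39606921 -0.89583578  0.53129593] [0.47052239 0.0208456  0.20849493] 0.04930673968101073
```

View pics/w12.png

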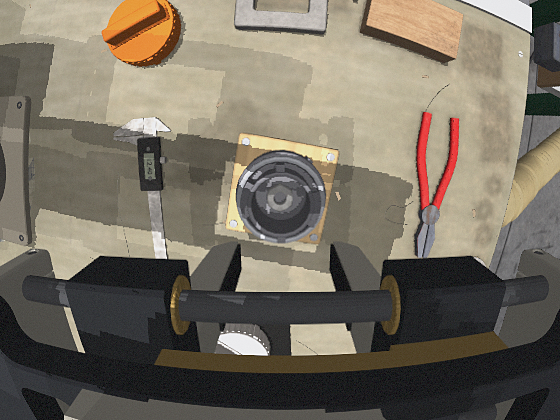

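View pics/c12.png

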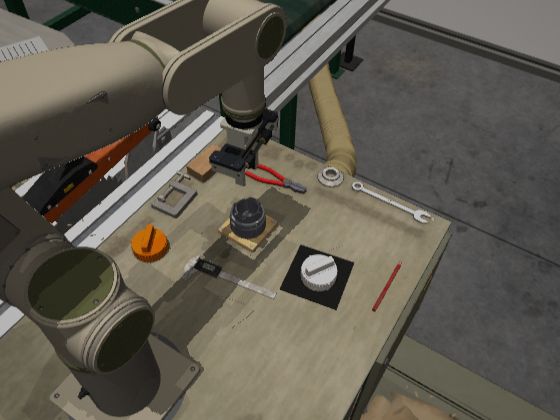

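View pics/s12.png

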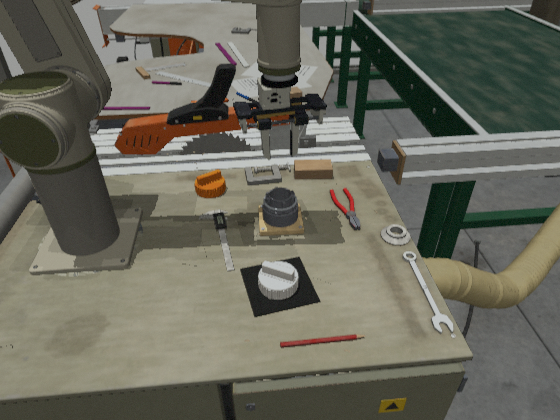

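The wrist view shows the nut in the tub at (281,198), the cap is on the mat, and the bystanders haven't moved. I'll make one closer check before handing in.

```bash
python3 -c "
from h import *
im=cv2.imread('pics/w12.png');cv2.imwrite('pics/w12z.png',cv2.resize(im[140:250,220:345],None,fx=5,fy=5,interpolation=cv2.INTER_CUBIC))
print(onz('scene',(320.5,265),.058),onz('side',(280,269),.058))
s=read_state();print(s['force'])
"
```

```text
[ 0.43726478 -0.20328432  0.058     ] [ 0.44309754 -0.20784404  0.058     ]
[ 0.3024007   0.6420091  -0.49138351]
```

View pics/w12z.png

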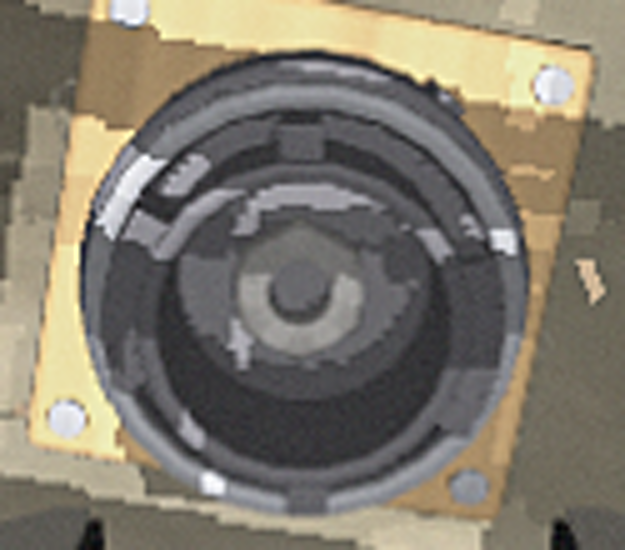

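The nut lies flat on the tub floor.

```bash
python3 -c "
from plant import *
print(close_job(), read_state()['t'])"
```

```text
the job is handed in; nothing more can be done
the job is handed in; nothing more can be done
```

The cap is off and lying right way up on the mat, the nut is inside the tub, and the job was handed in at about 19 s of the 58 s allowed. No verdict was reported.

- **Opening:** I gripped the bar and pressed the cap about 9 mm down, to a wrist force of about 25 N. I turned it about 62° anticlockwise while pressed, with very little resistance to the turn, and it lifted off freely.
- **Cap on mat:** I released it after feeling contact at 13 N. It looks flat and upright, and measured within about 10 mm of the mat's centre. The cap's tilt was judged from the pictures only.
- **Nut:** I gripped it on its flats and dropped it from the rim. The last wrist picture shows it lying flat on the tub's floor, near the middle.
- **Other things:** The pencil, clamp and pliers look unmoved in the last pictures, and the gripper ended clear of everything.

Two readings disagreed slightly. The cameras differed by about 4 mm on the tub's y position, so I used a value in between, and the low forces while gripping suggested that was fine. With the nut in the grip, the opening read 23.5 mm to 24.4 mm instead of 25 mm, but the nut held securely.

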